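# Re-rack the carving tools in reverse order

### The arm

A 7-joint arm with a two-finger parallel gripper is mounted at the origin on the work surface. World frame = base frame: x ahead of the robot, y to its left, z up, the work surface at z = 0. Lengths are in m, angles in rad, forces in N, time in s.
With the tool pointing down it reaches from about 0.425 to 0.875 m from the base axis. Payload 9.9 kg.
Tool frame: the origin (TCP) lies at the very end of the fingers, on their centre line; the grasp point (between the pads) lies 19 mm behind it (arm.grasp_offset is the distance from the TCP to the grasp point, in m); z points along the fingers, y is the direction in which the jaws open and shut (so a half turn about z gives the same grasp; the last joint's range is limited). The gripper opens to 85 mm and grips with 20 to 120 N. Pads are 22 mm wide; open, the fingers measure 114 mm over their backs; the gripper's body (76 mm by 85 mm) begins 54 mm behind the grasp point. The pads swing forward as they close: fully open they stand 13 mm farther back than shut.
Start: joints at [-1.328, 0.576, 0.025, 1.437, -0.015, 1.129, -0.057], TCP at [0.217, 0.639, 0.231] pointing down, gripper open.
Joint ranges: [-2.76, 2.76], [-0.34, 2.15], [-1.52, 1.57], [0.19, 2.46], [-1.09, 4.23], [0.17, 1.99], [-2.82, 2.82]. Speed limits (rad/s): [2.22, 2.22, 3.01, 3.01, 3.14, 3.14, 3.14].

### API

Orientations are given as a unit quaternion [w, x, y, z].
In Python, from bench import arm, get_image, job gives the robot as it stands.
- The arm moves only by the tool move_arm, never from a script. Its argument "plan" is a list of rows, each a list of 6 numbers: the shift along the world's x, y, z in cm, then the turn, a rotation vector about the world's x, y, z in units of 8 degrees (1.0 is 8 degrees). A call has 1 to 12 rows; each row shifts and turns the pose as measured when the row begins; what a row does not reach is not made up. A row lasts 1/10 s, in which the tool goes at most 50 mm and 8.59 degrees, less where a joint would pass 70% of its speed; a pose out of reach is approached as far as the arm can. A call is refused whole if a number of a shift passes 5 or a number of a turn 1, either way. A call with a gripper value outside its range is refused whole. "gripper" is the gripper command: -1 is fully open, 1 is shut, values between are in proportion, set as the call begins (left out, the last holds). The fingers move at their own pace and stop on an object; the grip force is fixed at half the most. Time passes only in rows, so rows that do not move let the fingers close. It gives the time, the measured TCP pose, the force and the opening at its end, in the units of the state.
- arm.get_state(): the state, without advancing time (a new reading comes with each control period).
- get_image(name): name is "scene" or "top" or "wrist"; returns a dict with "image" (480x640x3 uint8, red, green, blue), "fx", "fy", "cx", "cy" (pixels), "k1" (the pictures are not rectified: a ray, as slopes to the right and down, at radius r is drawn at 1 + k1 r^2 times it, then the intrinsics apply), "cam_to_world" (4x4, takes a point from camera to world coordinates). Camera axes: x right, y up, looking along -z (the intrinsics and any distortion apply to the point x, -y, -z); pixel columns grow to the right and rows downward; lengths in m; the calibration is good to about 2 mm. A picture is of the moment at which its call begins. There is no depth.
- job.finish_job(): hands the job in, once; it reports no verdict.
The state is a dict: "time_s": time; "joint_pos": joint angles; "qvel": joint speeds; "joint_efforts": joint torques, N m; "ee_pos": TCP position; "orientation": TCP orientation; "force": force on the tool from outside, world axes, zero at the start; "torque": the same for the moment, N m; "width": opening from 0.0 (shut) to 1.0 (fully open).
Only numpy, scipy, OpenCV 4.12 (cv2) and the standard library are available. Lean on these libraries where they do the work, as an engineer would, in place of code of your own. Each camera call takes 0.05 s, during which the arm holds its last target.

### The job

Move the four carving tools from the dark rack to the empty pale rack in the reverse order: the leftmost goes to the rightmost place and so on, since the carver works from the other side of the bench. Lay each tool squarely in its own place, about centred across the two notched rails with its handle towards the robot as it was, one tool to a place. Do not drop a tool on the table.

Things in the scene. Friction and masses are not known exactly. Their poses are not given: they have to be found in the camera images.
- gouge_a: Carving tool: mid-brown handle, rounded end, flat chisel blade 24 wide; 260 mm long, about 0.14 kg, lying level in cradle_a (up to 10 off lengthwise). Origin: on the long axis where to grip it, near its balance, midway between the rails. x: handle to blade, away from the robot. Round handle, 26 diameter, x -85 to +22 (end at -115); shank 9 diameter, +36 to +96; blade to +146.
- gouge_b: Carving tool: pale handle, ball end, hollow gouge blade 20 wide; 260 mm long, about 0.14 kg, lying level in cradle_b (up to 10 off lengthwise). Origin: on the long axis where to grip it, near its balance, midway between the rails. x: handle to blade, away from the robot. Round handle, 26 diameter, x -85 to +22 (end at -115); shank 9 diameter, +36 to +96; blade to +146.
- gouge_c: Carving tool: dark handle tapering at its end, fishtail blade 30 wide; 260 mm long, about 0.14 kg, lying level in cradle_c (up to 10 off lengthwise). Origin: on the long axis where to grip it, near its balance, midway between the rails. x: handle to blade, away from the robot. Round handle, 26 diameter, x -85 to +22 (end at -115); shank 9 diameter, +36 to +96; blade to +146.
- gouge_d: Carving tool: pale handle, necked disc end 36 wide, V-shaped blade 12 wide; 260 mm long, about 0.14 kg, lying level in cradle_d (up to 10 off lengthwise). Origin: on the long axis where to grip it, near its balance, midway between the rails. x: handle to blade, away from the robot. Round handle, 26 diameter, x -85 to +22 (end at -115); shank 9 diameter, +36 to +96; blade to +146.
- cradle_a: Fixed wooden cradle of the dark rack, holding gouge_a; four alike in a row along their common y (left), 72 mm apart, order varies. Origin: centre of its underside, 12 above the table. x: along the tool, away from the robot. 90-degree V notch at x -60 for the handle, at x +60 (12 higher) for the shank; 14 thick, tops 71 above origin. A tool's axis lies 51 above the origin.
- cradle_b: Fixed wooden cradle of the dark rack, holding gouge_b; four alike in a row along their common y (left), 72 mm apart, order varies. Origin: centre of its underside, 12 above the table. x: along the tool, away from the robot. 90-degree V notch at x -60 for the handle, at x +60 (12 higher) for the shank; 14 thick, tops 71 above origin. A tool's axis lies 51 above the origin.
- cradle_c: Fixed wooden cradle of the dark rack, holding gouge_c; four alike in a row along their common y (left), 72 mm apart, order varies. Origin: centre of its underside, 12 above the table. x: along the tool, away from the robot. 90-degree V notch at x -60 for the handle, at x +60 (12 higher) for the shank; 14 thick, tops 71 above origin. A tool's axis lies 51 above the origin.
- cradle_d: Fixed wooden cradle of the dark rack, holding gouge_d; four alike in a row along their common y (left), 72 mm apart, order varies. Origin: centre of its underside, 12 above the table. x: along the tool, away from the robot. 90-degree V notch at x -60 for the handle, at x +60 (12 higher) for the shank; 14 thick, tops 71 above origin. A tool's axis lies 51 above the origin.
- bench_rack: Empty fixed rack of pale wood. Origin: centre of underside, on the table. x: away from the robot (handle -x, blade +x), y: left; yaw within 0.25 rad. Plank 160 x 286 x 12 mm, four places at y +108, +36, -36, -108; each has 90-degree V notches, 50 wide, 14 thick, at x -60 (handle) and x +60 (shank, 12 higher), tops 83 high. Tool in place: origin at x 0, axis 63 above the table.
- dark_rack: Dark fixed plank, 160 x 286 x 12 mm, on the table, that carries the four cradles at its y = +108, +36, -36, -108. Origin: centre of its underside, on the table. x: away from the robot, y: left as seen from the robot; yaw within 0.25 rad.
There are look-alikes about, which are no part of the job. Leave any blue or pink look-alike of the gouge_c alone.

How it is judged:
At the end, for the whole second after the job is handed in: All tools at rest in the pale rack, in the reverse of the left-to-right order of their cradles: each within 10 mm sideways and 25 mm lengthwise of the centre of its place, seated (height within 8 mm) and within 0.12 rad of the rack's x axis, so level, handle to the robot (((y of cradle_a in the frame of dark_rack between 0.098 and 0.118 m and y of gouge_a in the frame of bench_rack between -0.118 and -0.098 m) or (y of cradle_a in the frame of dark_rack between 0.026 and 0.046 m and y of gouge_a in the frame of bench_rack between -0.046 and -0.026 m) or (y of cradle_a in the frame of dark_rack between -0.046 and -0.026 m and y of gouge_a in the frame of bench_rack between 0.026 and 0.046 m) or (y of cradle_a in the frame of dark_rack between -0.118 and -0.098 m and y of gouge_a in the frame of bench_rack between 0.098 and 0.118 m)) and ((y of cradle_b in the frame of dark_rack between 0.098 and 0.118 m and y of gouge_b in the frame of bench_rack between -0.118 and -0.098 m) or (y of cradle_b in the frame of dark_rack between 0.026 and 0.046 m and y of gouge_b in the frame of bench_rack between -0.046 and -0.026 m) or (y of cradle_b in the frame of dark_rack between -0.046 and -0.026 m and y of gouge_b in the frame of bench_rack between 0.026 and 0.046 m) or (y of cradle_b in the frame of dark_rack between -0.118 and -0.098 m and y of gouge_b in the frame of bench_rack between 0.098 and 0.118 m)) and ((y of cradle_c in the frame of dark_rack between 0.098 and 0.118 m and y of gouge_c in the frame of bench_rack between -0.118 and -0.098 m) or (y of cradle_c in the frame of dark_rack between 0.026 and 0.046 m and y of gouge_c in the frame of bench_rack between -0.046 and -0.026 m) or (y of cradle_c in the frame of dark_rack between -0.046 and -0.026 m and y of gouge_c in the frame of bench_rack between 0.026 and 0.046 m) or (y of cradle_c in the frame of dark_rack between -0.118 and -0.098 m and y of gouge_c in the frame of bench_rack between 0.098 and 0.118 m)) and ((y of cradle_d in the frame of dark_rack between 0.098 and 0.118 m and y of gouge_d in the frame of bench_rack between -0.118 and -0.098 m) or (y of cradle_d in the frame of dark_rack between 0.026 and 0.046 m and y of gouge_d in the frame of bench_rack between -0.046 and -0.026 m) or (y of cradle_d in the frame of dark_rack between -0.046 and -0.026 m and y of gouge_d in the frame of bench_rack between 0.026 and 0.046 m) or (y of cradle_d in the frame of dark_rack between -0.118 and -0.098 m and y of gouge_d in the frame of bench_rack between 0.098 and 0.118 m)) and x of gouge_a in the frame of bench_rack between -0.025 and 0.025 m and z of gouge_a in the frame of bench_rack between 0.0554 and 0.0714 m and angle between the x axis of each of gouge_a, gouge_b, gouge_c, gouge_d and the x axis of bench_rack, either way round below 0.12 rad and linear speed of each of gouge_a, gouge_b, gouge_c, gouge_d below 0.02 m/s and angular speed of each of gouge_a, gouge_b, gouge_c, gouge_d below 0.3 rad/s and x of gouge_b in the frame of bench_rack between -0.025 and 0.025 m and z of gouge_b in the frame of bench_rack between 0.0554 and 0.0714 m and x of gouge_c in the frame of bench_rack between -0.025 and 0.025 m and z of gouge_c in the frame of bench_rack between 0.0554 and 0.0714 m and x of gouge_d in the frame of bench_rack between -0.025 and 0.025 m and z of gouge_d in the frame of bench_rack between 0.0554 and 0.0714 m); the robot touches nothing.
It fails at once if a tool falls on the table (height (world z) of any of gouge_a, gouge_b, gouge_c, gouge_d below 0.035 m).
It also fails if it takes over 96 s, if anything falls off the work surface, if the arm or the gripper's body presses on something with over 40 N, if the wrist force passes 120 N, or if a joint passes its speed limit or range.

## Working session

There is one attempt and no reset: what is moved stays moved. The work goes in short steps, Python scripts to look and compute and a tool call to move; the robot and the scene stay as the last step left them, time stands still between calls to the robot, and variables do not carry over. Pictures are saved under pics/ and viewed, and the job is handed in when it is done.

Besides the shell and the picture viewer there is one more tool, called after "Request:" as a command line: name --pt "numbers of a row" for each row, then --argument value for the rest. move_arm: Moves the arm, as the interface text tells. Its arguments: {"type":"object","properties":{"plan":{"type":"array"},"gripper":{"type":"number"}},"required":["plan"]}

```bash
ls; mkdir -p pics; cat > h.py <<'E'
import numpy as np, cv2, json
from bench import arm, get_image, job
def snap(n,f):
    d=get_image(n); cv2.imwrite(f,cv2.cvtColor(d['image'],cv2.COLOR_RGB2BGR))
    np.savez(f.replace('.png','.npz'),**{k:np.array(v) for k,v in d.items()}); return d
def load(f): return dict(np.load(f))
def pix2z(d,u,v,z):
    x=(u-d['cx'])/d['fx']; y=(v-d['cy'])/d['fy']; k=float(d['k1'])
    a,b=x,y
    for _ in range(50):
        s=1+k*(a*a+b*b); a,b=x/s,y/s
    M=d['cam_to_world']; r=M[:3,:3]@np.array([a,-b,-1]); o=M[:3,3]
    return o+r*(z-o[2])/r[2]
def proj(d,P):
    M=d['cam_to_world']; p=M[:3,:3].T@(np.asarray(P,float)-M[:3,3])
    a,b=p[0]/-p[2],-p[1]/-p[2]; s=1+float(d['k1'])*(a*a+b*b)
    return np.array([d['cx']+d['fx']*a*s,d['cy']+d['fy']*b*s])
E
python3 - <<'E'
from h import *
for n in('scene','top','wrist'):
    d=snap(n,f'pics/{n}0.png'); print(n,d['fx'],d['k1'],np.round(d['cam_to_world'],3).tolist())
s=arm.get_state(); print(s); print(arm.grasp_offset)
E
```

```text
pics
scene 516.654989024759 -0.056857219415885805 [[0.535, -0.598, 0.597, 1.085], [0.845, 0.382, -0.374, -0.338], [-0.005, 0.704, 0.71, 0.894], [0.0, 0.0, 0.0, 1.0]]
top 601.9188302999634 -0.06097763031460507 [[-0.131, 0.97, -0.202, 0.082], [-0.991, -0.13, 0.022, 0.104], [-0.005, 0.204, 0.979, 1.58], [0.0, 0.0, 0.0, 1.0]]
wrist 387.441732788799 -0.08485318742289161 [[0.321, -0.914, -0.25, 0.153], [0.947, 0.309, 0.087, 0.659], [-0.002, -0.264, 0.964, 0.372], [0.0, 0.0, 0.0, 1.0]]
{'time_s': 0.15, 'joint_pos': array([-1.32776019,  0.5763425 ,  0.02482568,  1.43766614, -0.01500326,
        1.12898566, -0.0565058 ]), 'qvel': array([ 0.00183336, -0.00426247,  0.00044831, -0.00210605,  0.00121327,
       -0.00178819,  0.00043681]), 'joint_efforts': array([ 2.69661454e-03, -7.66264415e+01,  2.25273974e+00, -2.86183655e+01,
        1.55966578e-02,  9.85324674e-03,  1.40293307e-05]), 'ee_pos': array([0.21658058, 0.63897849, 0.23065506]), 'orientation': array([-7.81984725e-05,  1.62669143e-01,  9.86680485e-01, -6.03806265e-04]), 'force': array([-0.49208047, -0.26961481, -0.07157113]), 'torque': array([ 0.00641091, -0.00054153,  0.01360484]), 'width': 1.0011770912248064}
0.0187
```

View pics/top0.png

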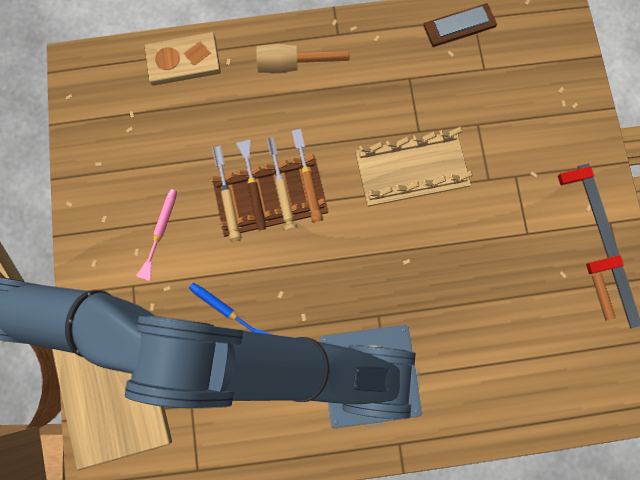

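View pics/scene0.png

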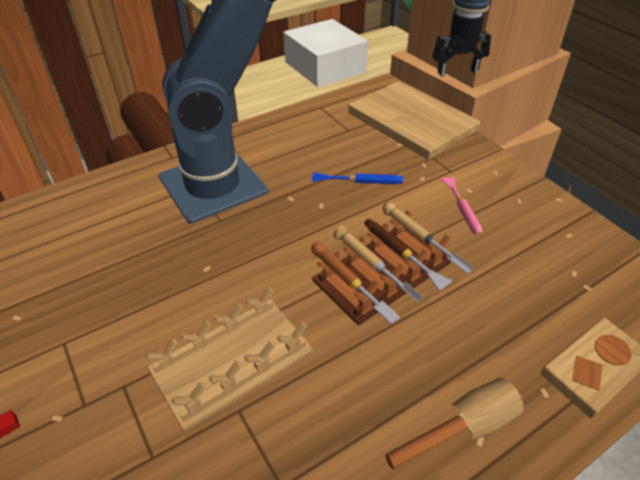

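View pics/wrist0.png

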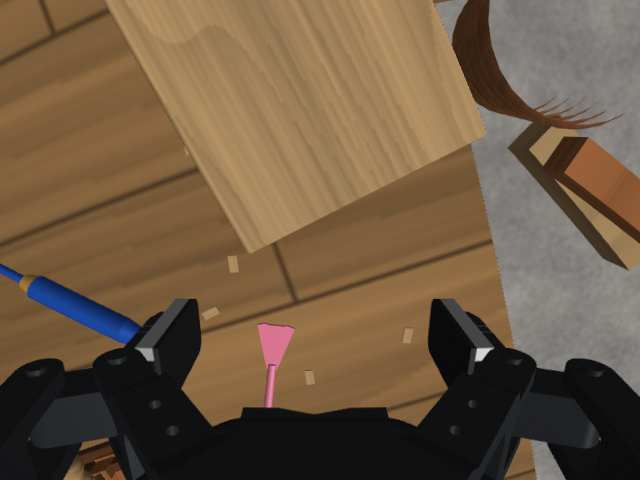

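```bash
python3 - <<'E'
from h import *
im=cv2.imread('pics/top0.png')
cv2.imwrite('pics/c1.png',cv2.resize(im[120:250,200:335],None,fx=5.5,fy=4.5*5.5/4.5*0.83,interpolation=3)) if 0 else cv2.imwrite('pics/c1.png',cv2.resize(im[120:250,200:335],None,fx=4.5,fy=4.5,interpolation=3))
cv2.imwrite('pics/c2.png',cv2.resize(im[115:215,345:480],None,fx=5.5,fy=5.5,interpolation=3))
E
```

```text
(no output)
```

View pics/c1.png

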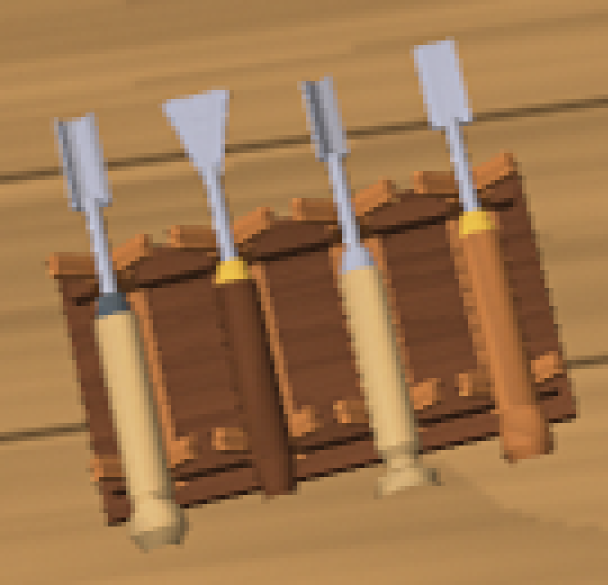

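View pics/c2.png

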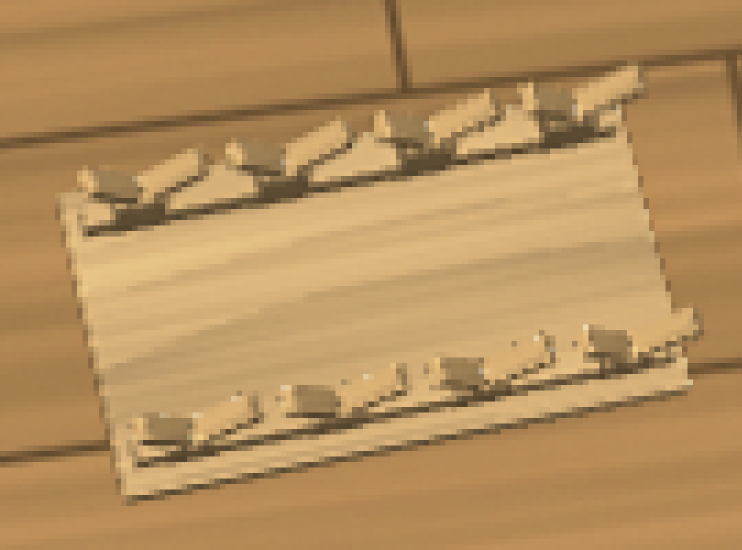

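```bash
python3 - <<'E'
from h import *
d=load('pics/top0.png'.replace('png','npz'))
def c2(u,v): return 345+u/5.5,115+v/5.5
def c1(u,v): return 200+u/4.5,120+v/4.5
for nm,f,pts in(('pale',c2,[(122,500),(688,390),(66,200)]),('dark',c1,[(108,525),(575,418),(60,275)])):
    for p in pts: print(nm,np.round(pix2z(d,*f(*p),0.006),4))
# tools axis at z=.063 : handle butt, blade tip
for n,p,q in(('b',(158,530),(78,118)),('c',(280,490),(198,98)),('d',(408,480),(318,82)),('a',(528,448),(434,44))):
    P=pix2z(d,*c1(*p),.063);Q=pix2z(d,*c1(*q),.063); t=(Q-P)/np.linalg.norm(Q-P)
    print(n,np.round(P,4),np.round(Q,4),np.linalg.norm(Q-P),'yaw',np.arctan2(t[1],t[0]),'org',np.round((P+Q)/2-t*.0155,4))
E
```

```text
pale [ 0.4417 -0.0583  0.006 ]
pale [ 0.46   -0.3437  0.006 ]
pale [ 0.5975 -0.0533  0.006 ]
dark [0.4089 0.3321 0.006 ]
dark [0.4366 0.0492 0.006 ]
dark [0.5657 0.3459 0.006 ]
b [0.3903 0.2957 0.063 ] [0.6426 0.3177 0.063 ] 0.25321887049964653 yaw 0.08683668306258457 org [0.501  0.3053 0.063 ]
c [0.4043 0.224  0.063 ] [0.6453 0.246  0.063 ] 0.24208721526374968 yaw 0.09105699002141804 org [0.5094 0.2336 0.063 ]
d [0.4004 0.1507 0.063 ] [0.6457 0.1746 0.063 ] 0.24645974659550643 yaw 0.09696528066600055 org [0.5076 0.1611 0.063 ]
a [0.4098 0.0803 0.063 ] [0.66   0.1037 0.063 ] 0.25130177018376887 yaw 0.09344739248001327 org [0.5195 0.0905 0.063 ]
```

```bash
cat > ov.py <<'E'
from h import *
def rackpts(x,y,w):
    R=np.array([[np.cos(w),-np.sin(w),0],[np.sin(w),np.cos(w),0],[0,0,1]])
    return lambda p: R@np.array(p)+np.array([x,y,0])
def lines():
    L=[]
    for z in(0,.012):
        c=[(-.08,-.143,z),(.08,-.143,z),(.08,.143,z),(-.08,.143,z)]
        L+=[(c[i],c[(i+1)%4]) for i in range(4)]
    return L
def axes():
    return [((-.115,y,.063),(.146,y,.063)) for y in(.108,.036,-.036,-.108)]
def overlay(d,box,k,f,items):
    u0,v0,u1,v1=box
    im=cv2.cvtColor(d['image'],cv2.COLOR_RGB2BGR)[v0:v1,u0:u1]
    im=cv2.resize(im,None,fx=k,fy=k,interpolation=3)
    for T,L,c in items:
        for a,b in L:
            p=[tuple(int(t) for t in ((proj(d,T(q))-[u0,v0]+.5)*k)) for q in(a,b)]
            cv2.line(im,p[0],p[1],c,1,cv2.LINE_AA)
    cv2.imwrite(f,im)
E
cat > fit.py <<'E'
from ov import *
from scipy.optimize import least_squares
t=load('pics/top0.npz');s=load('pics/scene0.npz')
def run(obs,x0):
    def r(p):
        T=rackpts(*p); return np.concatenate([(proj(d,T(q))-uv) for d,q,uv in obs])
    o=least_squares(r,x0,loss='soft_l1'); return o.x,o.fun.reshape(-1,2)
E
python3 - <<'E'
from ov import *
t=load('pics/top0.npz');s=load('pics/scene0.npz')
P=rackpts(.527,-.198,.05);D=rackpts(.495,.198,.094)
g=(0,255,0);m=(255,0,255)
overlay(t,(200,115,480,250),2.85,'pics/o1.png',[(P,lines(),g),(D,lines(),g),(D,axes(),m),(P,axes(),m)])
overlay(s,(140,190,480,430),2.3,'pics/o2.png',[(P,lines(),g),(D,lines(),g),(D,axes(),m),(P,axes(),m)])
im=cv2.imread('pics/scene0.png');cv2.imwrite('pics/c3.png',cv2.resize(im[270:440,135:325],None,fx=3.5,fy=3.5,interpolation=3))
E
```

```text
(no output)
```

View pics/o1.png

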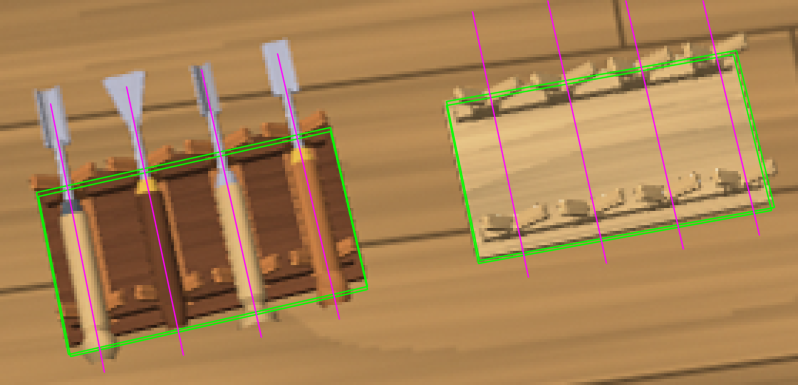

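View pics/o2.png

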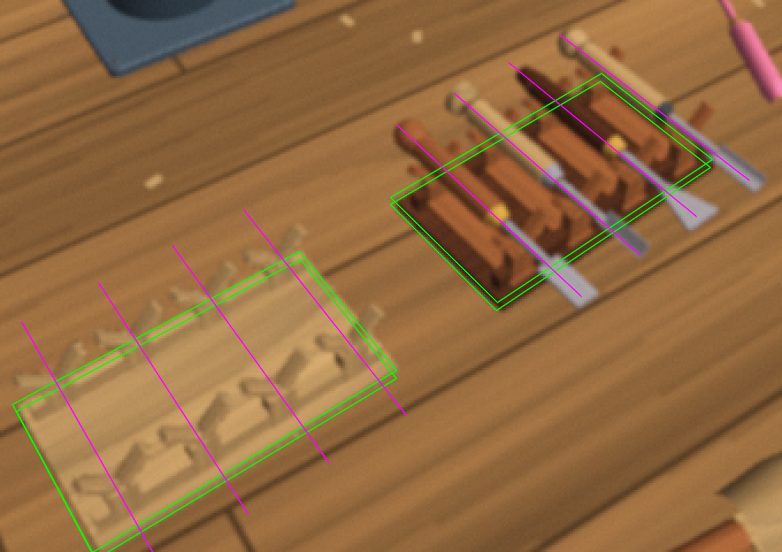

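View pics/c3.png

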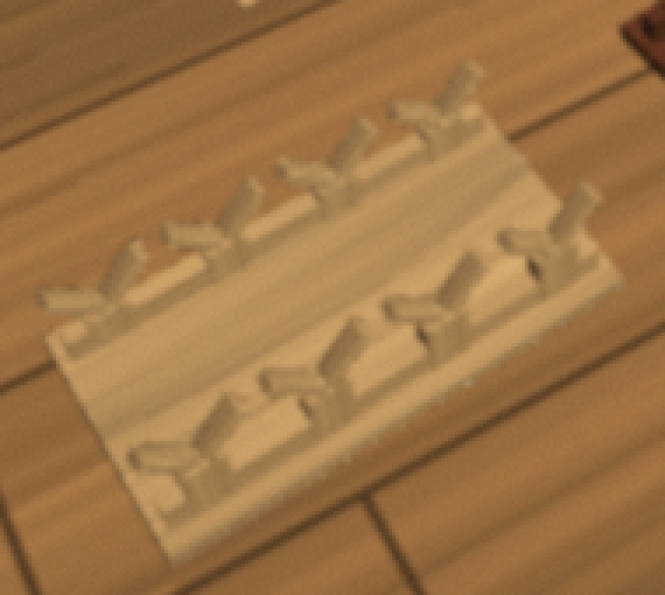

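```bash
python3 - <<'E'
from fit import *
c2=lambda u,v:np.array([345+(u+.5)/5.5-.5,115+(v+.5)/5.5-.5])
c3=lambda u,v:np.array([135+(u+.5)/3.5-.5,270+(v+.5)/3.5-.5])
c1=lambda u,v:np.array([200+(u+.5)/4.5-.5,120+(v+.5)/4.5-.5])
o2=lambda u,v:np.array([140+(u+.5)/2.3-.5,190+(v+.5)/2.3-.5])
pale=[(t,(-.08,.143,0),c2(124,501)),(t,(-.08,-.143,0),c2(690,390)),(t,(.08,.143,.012),c2(62,198)),
 (s,(-.08,-.143,.012),c3(50,335)),(s,(.08,-.143,0),c3(170,566)),(s,(.08,.143,.012),c3(622,277)),(s,(-.08,.143,.012),c3(490,112))]
dark=[(t,(-.08,.143,0),c1(108,526)),(t,(-.08,-.143,0),c1(577,418)),
 (s,(.08,-.143,0),o2(498,315)),(s,(-.08,-.143,.012),o2(393,202)),(s,(.08,.143,.012),o2(710,165))]
for n,o,x in(('pale',pale,(.527,-.198,.05)),('dark',dark,(.495,.198,.094))):
    for sub in(o,[a for a in o if a[0] is t],[a for a in o if a[0] is s]):
        p,r=run(sub,x); print(n,np.round(p,4)); print(np.round(r,1).tolist())
E
```

```text
pale [ 0.5286 -0.195   0.0541]
[[-0.7, 1.1], [-0.8, 2.3], [-0.9, -0.8], [-2.1, 0.1], [0.0, 1.4], [1.3, 1.4], [-3.5, -3.1]]
pale [ 0.5317 -0.1971  0.0707]
[[0.5, 0.6], [0.0, 0.2], [-0.6, -1.1]]
pale [ 0.5294 -0.1926  0.0395]
[[-0.7, -1.2], [0.4, 0.5], [2.6, 2.2], [-1.4, -3.0]]
dark [0.5024 0.1966 0.0887]
[[0.7, 0.1], [0.8, 1.2], [0.3, 0.5], [-0.0, -0.3], [2.8, -0.2]]
dark [0.5045 0.1992 0.0989]
[[0.1, -0.0], [-0.1, 0.0]]
dark [0.5007 0.1952 0.0966]
[[-0.1, 0.4], [-0.9, -0.1], [1.6, -0.8]]
```

Request:
move_arm --pt "3.4 -3.6 0.6 0 0 0.25" --pt "3.4 -3.6 0.6 0 0 0.25" --pt "3.4 -3.6 0.6 0 0 0.25" --pt "3.4 -3.6 0.6 0 0 0.25" --pt "3.4 -3.6 0.6 0 0 0.25" --pt "3.4 -3.6 0.6 0 0 0.25" --pt "3.4 -3.6 0.6 0 0 0.25" --pt "3.4 -3.6 0.6 0 0 0.25" --pt "3.4 -3.6 0.6 0 0 0.25" --pt "3.4 -3.6 0.6 0 0 0.25" --pt "3.4 -3.6 0.6 0 0 0.25" --pt "3.4 -3.6 0.6 0 0 0.25"

```text
time_s: 1.35
ee_pos: [0.6162, 0.2048, 0.2989]
orientation: [-0.003, -0.063, 0.998, -0.003]
force: [1.0, 1.2, 0.9]
width: 1.0
```

```bash
python3 - <<'E'
from h import *
d=snap('wrist','pics/w1.png'); print(d['cam_to_world'].round(3))
E
```

```text
[[-0.125 -0.959 -0.256  0.551]
 [ 0.992 -0.122 -0.026  0.196]
 [-0.006 -0.257  0.966  0.441]
 [ 0.     0.     0.     1.   ]]
```

View pics/w1.png

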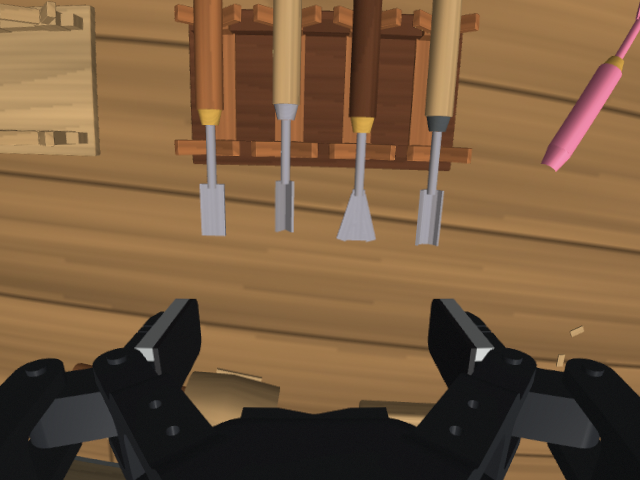

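Request:
move_arm --pt "0 -4 0 0 0 0" --pt "0 -4 0 0 0 0" --pt "0 -4 0 0 0 0" --pt "0 -4 0 0 0 -0.1" --pt "0 -4 0 0 0 -0.1" --pt "0 -4 0 0 0 -0.1" --pt "0 -4 0 0 0 -0.1" --pt "0 -4 0 0 0 -0.1" --pt "0 -4 0 0 0 0" --pt "0 -4 0 0 0 0" --pt "0 0 0 0 0 0" --pt "0 0 0 0 0 0"

```text
time_s: 2.6
ee_pos: [0.6179, -0.2206, 0.2944]
orientation: [-0.005, -0.018, 1.0, -0.006]
force: [0.4, 0.4, 0.4]
width: 1.001
```

```bash
python3 - <<'E'
from h import *
d=snap('wrist','pics/w2.png'); print(d['cam_to_world'].round(3))
E
```

```text
[[-0.037 -0.966 -0.254  0.552]
 [ 0.999 -0.039  0.003 -0.223]
 [-0.013 -0.254  0.967  0.436]
 [ 0.     0.     0.     1.   ]]
```

View pics/w2.png

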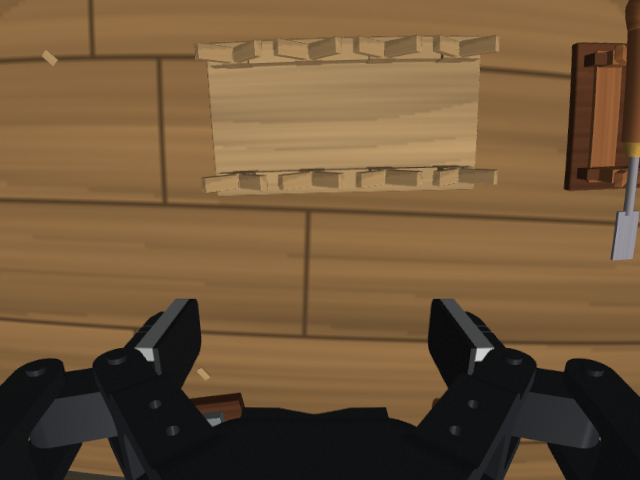

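```bash
python3 - <<'E'
from ov import *
w1=load('pics/w1.npz');w2=load('pics/w2.npz')
P=rackpts(.5295,-.195,.054);D=rackpts(.5025,.197,.094);g=(0,255,0);m=(255,0,255)
overlay(w2,(185,25,510,205),2.4,'pics/o3.png',[(P,lines(),g),(P,axes(),m)])
overlay(w1,(165,0,490,250),2.4,'pics/o4.png',[(D,lines(),g),(D,axes(),m)])
E
```

```text
(no output)
```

View pics/o3.png

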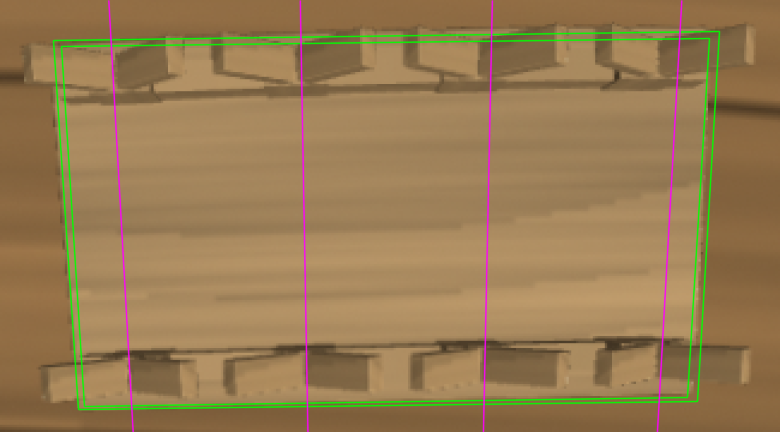

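View pics/o4.png

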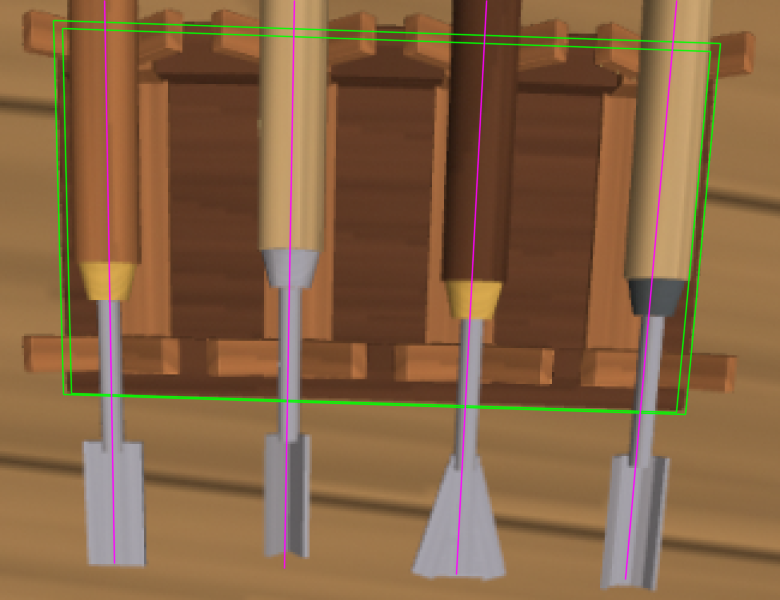

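```bash
cat > go.py <<'E'
import sys
from ov import *
from scipy.spatial.transform import Rotation as Ro
D=(.5025,.197,.094);P=(.5295,-.1945,.054)
SRC=dict(a=(.001,-.108),d=(-.005,-.036),c=(.002,.036),b=(.004,.108))
DST=dict(a=.108,d=.036,c=-.036,b=-.108)
def tgt(k,n,z):
    r=D if k=='s' else P
    xy=SRC[n] if k=='s' else (0,DST[n])
    p=rackpts(*r)((*xy,0)); p[2]=z; return p,r[2]
def rel(p,yaw):
    s=arm.get_state(); q=s['orientation']; R=Ro.from_quat([q[1],q[2],q[3],q[0]])
    Rt=Ro.from_matrix(np.array([[-np.cos(yaw),-np.sin(yaw),0],[-np.sin(yaw),np.cos(yaw),0],[0,0,-1]]))
    rv=(Rt*R.inv()).as_rotvec()/np.radians(8)
    print('pos',s['ee_pos'].round(4),'w',round(s['width'],3),'F',s['force'].round(1),'t',s['time_s'])
    print('shift cm',((p-s['ee_pos'])*100).round(2),'turn',rv.round(3),'j7',s['joint_pos'].round(2))
if __name__=='__main__':
    k,n,z=sys.argv[1],sys.argv[2],float(sys.argv[3]); rel(*tgt(k,n,z))
E
python3 go.py s a .15
```

```text
pos [ 0.6175 -0.2213  0.2945] w 1.001 F [-0.6 -0.9  0.1] t 2.65
shift cm [-10.39  31.09 -14.45] turn [ 0.097 -0.073  0.415] j7 [ 0.21  0.51  0.09  1.39 -0.03  1.25  1.9 ]
```

Request:
move_arm --pt "-1.05 3.1 -1.4 0.01 -0.007 0.042" --pt "-1.05 3.1 -1.4 0.01 -0.007 0.042" --pt "-1.05 3.1 -1.4 0.01 -0.007 0.042" --pt "-1.05 3.1 -1.4 0.01 -0.007 0.042" --pt "-1.05 3.1 -1.4 0.01 -0.007 0.042" --pt "-1.05 3.1 -1.4 0.01 -0.007 0.042" --pt "-1.05 3.1 -1.4 0.01 -0.007 0.042" --pt "-1.05 3.1 -1.4 0.01 -0.007 0.042" --pt "-1.05 3.1 -1.4 0.01 -0.007 0.042" --pt "-1.05 3.1 -1.4 0.01 -0.007 0.042" --pt "0 0 0 0 0 0" --pt "0 0 0 0 0 0" --gripper -0.1

```text
time_s: 3.85
ee_pos: [0.5026, 0.1171, 0.1505]
orientation: [0.001, -0.06, 0.998, 0.002]
force: [-0.4, -1.7, 1.0]
width: 0.547
```

```bash
python3 go.py s a .15
```

```text
pos [0.5026 0.1171 0.1505] w 0.547 F [-0.4 -1.7  1. ] t 3.85
shift cm [ 1.11 -2.75 -0.05] turn [-0.035  0.016 -0.184] j7 [-0.31  0.43 -0.    1.96 -0.    0.74  1.38]
```

Request:
move_arm --pt "0.4 -1.0 0 -0.01 0.005 -0.06" --pt "0.4 -1.0 0 -0.01 0.005 -0.06" --pt "0.2 -0.5 0 -0.01 0.005 -0.06" --pt "0 0 0 0 0 0" --pt "0 0 0 0 0 0"

```text
time_s: 4.35
ee_pos: [0.5148, 0.0871, 0.1519]
orientation: [0.001, -0.044, 0.999, -0.0]
force: [0.1, -0.5, 0.4]
width: 0.544
```

```bash
python3 - <<'E'
from go import *
rel(*tgt('s','a',.15))
w=snap('wrist','pics/w3.png');snap('scene','pics/s3.png');g=(0,255,0);m=(255,0,255)
overlay(w,(0,0,640,480),1,'pics/o5.png',[(rackpts(*D),lines(),g),(rackpts(*D),axes(),m)])
E
```

```text
pos [0.5148 0.0871 0.1519] w 0.544 F [ 0.1 -0.5  0.4] t 4.35
shift cm [-0.12  0.25 -0.19] turn [0.002 0.018 0.042] j7 [-0.26  0.44  0.01  1.94 -0.    0.75  1.41]
```

View pics/o5.png

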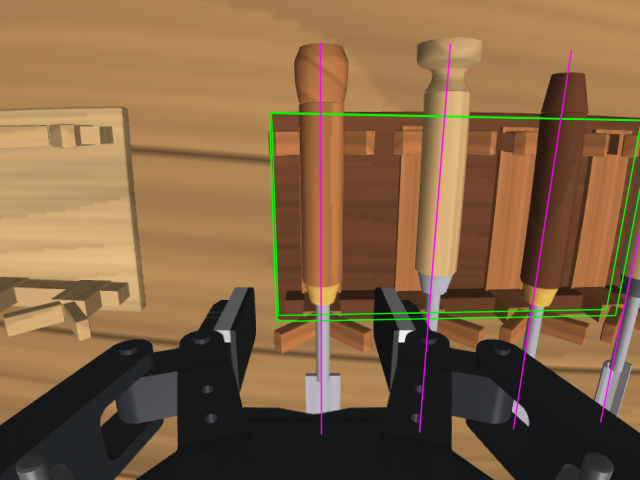

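Request:
move_arm --pt "-0.06 0.12 -0.5 0 0.01 0.02" --pt "-0.06 0.12 -1.5 0 0.01 0.02" --pt "0 0 -2 0 0 0" --pt "0 0 -2 0 0 0" --pt "0 0 -1.5 0 0 0" --pt "0 0 -0.8 0 0 0" --pt "0 0 0 0 0 0" --pt "0 0 0 0 0 0"

```text
time_s: 5.25
ee_pos: [0.5128, 0.0928, 0.065]
orientation: [-0.0, -0.05, 0.999, 0.001]
force: [0.2, 0.4, 0.7]
width: 0.554
```

```bash
python3 go.py s a .042
```

```text
pos [0.5128 0.0928 0.065 ] w 0.554 F [0.2 0.4 0.7] t 5.25
shift cm [ 0.09 -0.32 -2.3 ] turn [-0.011 -0.001 -0.037] j7 [-0.27  0.57 -0.    2.03 -0.    0.54  1.4 ]
```

Request:
move_arm --pt "0.04 -0.14 -0.8 0 0 -0.015" --pt "0.04 -0.1 -0.8 0 0 -0.015" --pt "0 0 -0.5 0 0 0" --pt "0 0 0 0 0 0" --pt "0 0 0 0 0 0"

```text
time_s: 5.75
ee_pos: [0.5148, 0.0904, 0.0438]
orientation: [0.001, -0.047, 0.999, 0.001]
force: [-0.8, 1.0, 0.0]
width: 0.551
```

```bash
python3 go.py s a .042
```

```text
pos [0.5148 0.0904 0.0438] w 0.551 F [-0.8  1.   0. ] t 5.75
shift cm [-0.11 -0.08 -0.18] turn [-0.016  0.021 -0.003] j7 [-0.26  0.61 -0.    2.04 -0.    0.49  1.4 ]
```

Request:
move_arm --pt "0 -0.04 -0.2 0 0 0" --pt "0 0 0 0 0 0" --pt "0 0 0 0 0 0" --pt "0 0 0 0 0 0" --pt "0 0 0 0 0 0" --pt "0 0 0 0 0 0" --pt "0 0 0 0 0 0" --pt "0 0 0 0 0 0" --gripper 1

```text
time_s: 6.55
ee_pos: [0.5149, 0.0919, 0.0422]
orientation: [0.002, -0.048, 0.999, 0.002]
force: [-0.0, 0.7, 0.1]
width: 0.287
```

```bash
python3 go.py s a .042
```

```text
pos [0.5149 0.0919 0.0422] w 0.287 F [-0.   0.7  0.1] t 6.55
shift cm [-0.12 -0.23 -0.02] turn [-0.031  0.026 -0.018] j7 [-0.26  0.61 -0.    2.04 -0.    0.48  1.4 ]
```

Request:
move_arm --pt "0 0 0.5 0 0 0" --pt "0 0 1.5 0 0 0" --pt "0 0 2 0 0 0" --pt "0 0 2 0 0 0" --pt "0 0 1.5 0 0 0" --pt "0 0 0.6 0 0 0" --pt "0 0 0 0 0 0"

```text
time_s: 7.25
ee_pos: [0.5133, 0.0902, 0.1268]
orientation: [0.0, -0.047, 0.999, 0.001]
force: [-0.2, -0.2, -2.4]
width: 0.282
```

```bash
python3 go.py p a .14; python3 -c "
from h import *
snap('scene','pics/s4.png')"
```

```text
pos [0.5133 0.0902 0.1268] w 0.282 F [-0.2 -0.2 -2.4] t 7.25
shift cm [  1.04 -17.69   1.32] turn [-0.019  0.007 -0.29 ] j7 [-0.26  0.48  0.    1.97 -0.01  0.69  1.41]
```

View pics/s4.png

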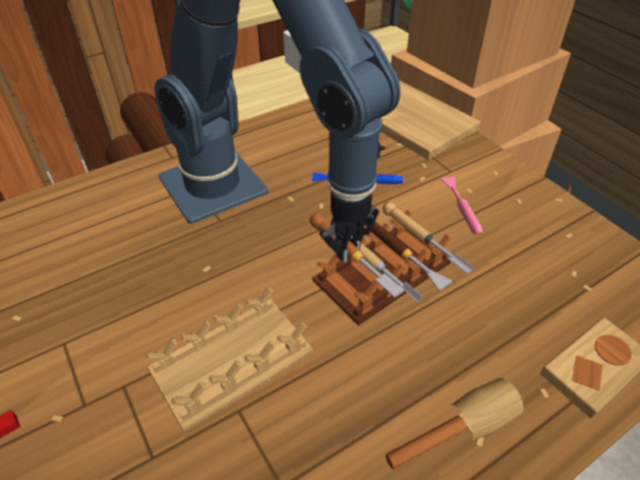

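Request:
move_arm --pt "0.1 -1 0.6 0 0 -0.03" --pt "0.1 -2 0.6 0 0 -0.03" --pt "0.1 -2.5 0 0 0 -0.03" --pt "0.1 -2.5 0 0 0 -0.03" --pt "0.1 -2.5 0 0 0 -0.03" --pt "0.1 -2.5 0 0 0 -0.03" --pt "0.1 -2 0 0 0 -0.03" --pt "0.1 -1.2 0 0 0 -0.03" --pt "0.1 -0.6 0 0 0 -0.03" --pt "0 0 0 0 0 0" --pt "0 0 0 0 0 0"

```text
time_s: 8.4
ee_pos: [0.5176, -0.0892, 0.1342]
orientation: [-0.006, -0.027, 1.0, 0.001]
force: [-0.5, 0.4, -1.3]
width: 0.287
```

```bash
python3 go.py p a .14
```

```text
pos [ 0.5176 -0.0892  0.1342] w 0.287 F [-0.5  0.4 -1.3] t 8.4
shift cm [0.6  0.25 0.58] turn [-0.007 -0.079  0.007] j7 [ 0.07  0.48  0.02  1.94 -0.01  0.73  1.72]
```

Request:
move_arm --pt "0.2 0.08 0 0 -0.03 0" --pt "0.2 0.08 0 0 -0.03 0" --pt "0.15 0 -1 0 0 0" --pt "0 0 -2 0 0 0" --pt "0 0 -2 0 0 0" --pt "0 0 -1 0 0 0" --pt "0 0 -0.5 0 0 0" --pt "0 0 0 0 0 0" --pt "0 0 0 0 0 0"

```text
time_s: 9.3
ee_pos: [0.525, -0.0819, 0.0656]
orientation: [-0.0, -0.031, 1.0, 0.001]
force: [-0.7, 0.0, -1.1]
width: 0.283
```

```bash
python3 - <<'E'
from go import *
rel(*tgt('p','a',.043))
w=snap('wrist','pics/w4.png');g=(0,255,0);m=(255,0,255)
overlay(w,(0,0,640,480),1,'pics/o6.png',[(rackpts(*P),lines(),g),(rackpts(*P),axes(),m)])
E
```

```text
pos [ 0.525  -0.0819  0.0656] w 0.283 F [-0.7  0.  -1.1] t 9.3
shift cm [-0.13 -0.47 -2.26] turn [-0.021 -0.002 -0.052] j7 [ 0.06  0.58  0.01  2.   -0.01  0.56  1.71]
```

View pics/o6.png

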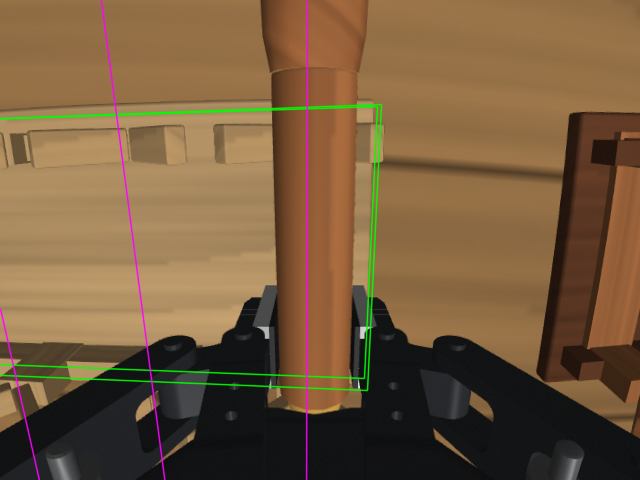

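Request:
move_arm --pt "-0.06 -0.25 0 0 0 -0.025" --pt "-0.06 -0.2 0 0 0 -0.025" --pt "0 0 -0.6 0 0 0" --pt "0 0 -0.7 0 0 0" --pt "0 0 -0.4 0 0 0" --pt "0 0 0 0 0 0" --pt "0 0 0 0 0 0"

```text
time_s: 10.05
ee_pos: [0.5246, -0.0873, 0.0488]
orientation: [0.001, -0.027, 1.0, 0.001]
force: [-0.7, -0.6, -1.1]
width: 0.287
```

```bash
python3 go.py p a .043
```

```text
pos [ 0.5246 -0.0873  0.0488] w 0.287 F [-0.7 -0.6 -1.1] t 10.05
shift cm [-0.1   0.06 -0.58] turn [-0.018  0.021  0.007] j7 [ 0.07  0.61  0.01  2.02 -0.01  0.52  1.71]
```

Request:
move_arm --pt "-0.05 0 -0.25 0 0 0" --pt "0 0 -0.25 0 0 0" --pt "0 0 -0.1 0 0 0" --pt "0 0 0 0 0 0" --pt "0 0 0 0 0 0"

```text
time_s: 10.55
ee_pos: [0.5243, -0.0872, 0.0427]
orientation: [0.002, -0.027, 1.0, 0.001]
force: [0.1, -0.0, -1.5]
width: 0.289
```

```bash
python3 go.py p a .043
```

```text
pos [ 0.5243 -0.0872  0.0427] w 0.289 F [ 0.1 -0.  -1.5] t 10.55
shift cm [-0.07  0.05  0.03] turn [-0.017  0.025  0.001] j7 [ 0.08  0.62  0.    2.02 -0.01  0.5   1.71]
```

Request:
move_arm --pt "0 0 0 0 0 0" --pt "0 0 0 0 0 0" --pt "0 0 0 0 0 0" --pt "0 0 0 0 0 0" --pt "0 0 0 0 0 0" --gripper -0.1

```text
time_s: 11.05
ee_pos: [0.525, -0.0873, 0.0431]
orientation: [0.003, -0.027, 1.0, 0.001]
force: [-0.2, 0.8, -0.6]
width: 0.547
```

Request:
move_arm --pt "0 0 0.5 0 0 0" --pt "0 0 1.5 0 0 0" --pt "0 0 3 0 0 0" --pt "0 0 3 0 0 0" --pt "0 0 1.5 0 0 0" --pt "0 0 0.6 0 0 0" --pt "0 0 0 0 0 0"

```text
time_s: 11.75
ee_pos: [0.524, -0.0872, 0.149]
orientation: [0.002, -0.027, 1.0, 0.001]
force: [-0.7, 0.1, -0.2]
width: 0.548
```

```bash
python3 - <<'E'
from go import *
rel(*tgt('s','d',.13))
w=snap('wrist','pics/w5.png');g=(0,255,0);m=(255,0,255)
overlay(w,(0,0,640,480),1,'pics/o7.png',[(rackpts(*P),lines(),g),(rackpts(*P),axes(),m)])
E
```

```text
pos [ 0.524  -0.0872  0.149 ] w 0.548 F [-0.7  0.1 -0.2] t 11.75
shift cm [-2.31 24.79 -1.9 ] turn [-0.018  0.029  0.293] j7 [ 0.07  0.46  0.01  1.93 -0.01  0.75  1.71]
```

View pics/o7.png

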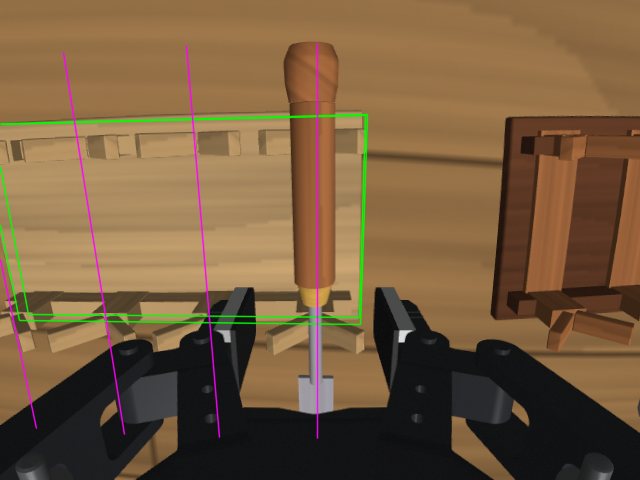

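```bash
sed -i 's/^D=.*/D=(.5025,.198,.094);P=(.5295,-.1955,.058)/' go.py; echo
```

Request:
move_arm --pt "-0.2 1 -0.15 0 0 0.03" --pt "-0.2 2.5 -0.15 0 0 0.03" --pt "-0.25 3.5 -0.15 0 0 0.03" --pt "-0.25 3.5 -0.15 0 0 0.03" --pt "-0.25 3.5 -0.15 0 0 0.03" --pt "-0.25 3.5 -0.15 0 0 0.03" --pt "-0.25 3 -0.15 0 0 0.03" --pt "-0.2 2 -0.15 0 0 0.03" --pt "-0.2 1.2 -0.15 0 0 0.03" --pt "-0.1 0.5 -0.15 0 0 0.02" --pt "0 0 0 0 0 0" --pt "0 0 0 0 0 0"

```text
time_s: 13.0
ee_pos: [0.4908, 0.167, 0.121]
orientation: [-0.008, -0.049, 0.999, -0.0]
force: [0.7, -0.6, 0.8]
width: 0.544
```

```bash
python3 go.py s d .13
```

```text
pos [0.4908 0.167  0.121 ] w 0.544 F [ 0.7 -0.6  0.8] t 13.0
shift cm [ 1.01 -0.53  0.9 ] turn [ 0.009 -0.115 -0.024] j7 [-0.41  0.49 -0.    1.97 -0.01  0.7   1.26]
```

Request:
move_arm --pt "0.35 -0.2 0 0 -0.05 -0.01" --pt "0.35 -0.2 0 0 -0.05 -0.01" --pt "0.2 -0.1 0 0 0 0" --pt "0 0 0 0 0 0" --pt "0 0 0 0 0 0" --pt "0 0 0 0 0 0"

```text
time_s: 13.6
ee_pos: [0.5019, 0.157, 0.1215]
orientation: [0.0, -0.044, 0.999, -0.001]
force: [-0.3, -0.2, -0.5]
width: 0.545
```

```bash
python3 - <<'E'
from go import *
rel(*tgt('s','d',.042))
w=snap('wrist','pics/w6.png');g=(0,255,0);m=(255,0,255)
overlay(w,(0,0,640,480),1,'pics/o8.png',[(rackpts(*D),lines(),g),(rackpts(*D),axes(),m)])
E
```

```text
pos [0.5019 0.157  0.1215] w 0.545 F [-0.3 -0.2 -0.5] t 13.6
shift cm [-0.1   0.46 -7.95] turn [0.018 0.002 0.048] j7 [-0.4   0.49  0.01  1.97 -0.    0.69  1.27]
```

View pics/o8.png

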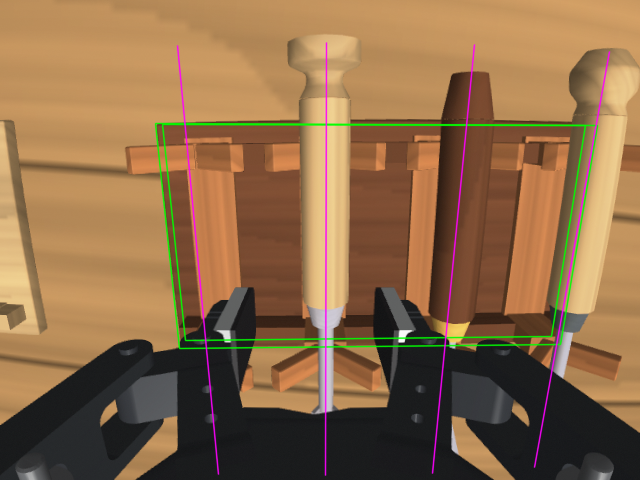

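Request:
move_arm --pt "-0.05 0.2 -0.5 0 0 0.02" --pt "-0.05 0.2 -1.5 0 0 0.02" --pt "0 0 -2 0 0 0" --pt "0 0 -1.5 0 0 0" --pt "0 0 -0.8 0 0 0" --pt "0 0 0 0 0 0" --pt "0 0 0 0 0 0"

```text
time_s: 14.35
ee_pos: [0.5005, 0.1632, 0.0557]
orientation: [0.001, -0.048, 0.999, -0.001]
force: [-0.8, -0.9, 0.4]
width: 0.548
```

```bash
python3 go.py s d .042
```

```text
pos [0.5005 0.1632 0.0557] w 0.548 F [-0.8 -0.9  0.4] t 14.35
shift cm [ 0.04 -0.15 -1.37] turn [ 0.009  0.008 -0.014] j7 [-0.41  0.59 -0.    2.02  0.    0.53  1.26]
```

Aligned; finish descending, settle, then grip.

Request:
move_arm --pt "0.03 -0.1 -0.6 0 0 0" --pt "0 0 -0.5 0 0 0" --pt "0 0 -0.15 0 0 0" --pt "0 0 0 0 0 0" --pt "0 0 0 0 0 0"

```text
time_s: 14.85
ee_pos: [0.5019, 0.1624, 0.0438]
orientation: [0.002, -0.048, 0.999, -0.0]
force: [-0.1, 0.2, 0.4]
width: 0.549
```

Request:
move_arm --pt "0 0 0 0 0 0" --pt "0 0 0 0 0 0" --pt "0 0 0 0 0 0" --pt "0 0 0 0 0 0" --pt "0 0 0 0 0 0" --pt "0 0 0 0 0 0" --pt "0 0 0 0 0 0" --gripper 1

```text
time_s: 15.55
ee_pos: [0.502, 0.1629, 0.0443]
orientation: [0.002, -0.048, 0.999, 0.0]
force: [0.5, 0.3, 0.6]
width: 0.282
```

```bash
python3 go.py s d .042
```

```text
pos [0.502  0.1629 0.0443] w 0.282 F [0.5 0.3 0.6] t 15.55
shift cm [-0.11 -0.12 -0.23] turn [-0.003  0.032 -0.016] j7 [-0.4   0.61 -0.    2.03  0.    0.5   1.26]
```

Request:
move_arm --pt "0 0 0.5 0 0 0" --pt "0 0 1.5 0 0 0" --pt "0 0 2.5 0 0 0" --pt "0 0 2.5 0 0 0" --pt "0 0 1.5 0 0 0" --pt "0 0 0.6 0 0 0" --pt "0 0 0 0 0 0"

```text
time_s: 16.25
ee_pos: [0.5004, 0.1615, 0.139]
orientation: [0.001, -0.048, 0.999, -0.001]
force: [0.3, 0.3, -2.0]
width: 0.285
```

```bash
python3 go.py p d .14
```

```text
pos [0.5004 0.1615 0.139 ] w 0.285 F [ 0.3  0.3 -2. ] t 16.25
shift cm [  2.7  -32.11   0.1 ] turn [ 0.01   0.011 -0.267] j7 [-0.41  0.46  0.    1.95 -0.    0.73  1.26]
```

Request:
move_arm --pt "0.25 -1 0.05 0 0 -0.022" --pt "0.35 -2.5 0.05 0 -0.01 -0.022" --pt "0.35 -3.5 0.05 0 -0.01 -0.022" --pt "0.35 -3.5 0.05 0 -0.01 -0.022" --pt "0.35 -3.5 0.05 0 -0.01 -0.022" --pt "0.35 -3.5 0.05 0 -0.01 -0.022" --pt "0.35 -3.5 0.05 0 -0.01 -0.022" --pt "0.35 -3.5 0.05 0 -0.01 -0.022" --pt "0.35 -2.8 0.05 0 -0.01 -0.022" --pt "0.25 -1.8 0 0 -0.01 -0.022" --pt "0.1 -0.9 0 0 0 -0.022" --pt "0 0 0 0 0 0"

```text
time_s: 17.45
ee_pos: [0.5262, -0.1588, 0.1323]
orientation: [-0.002, -0.028, 1.0, -0.002]
force: [-1.0, 0.3, -1.3]
width: 0.28
```

Request:
move_arm --pt "0 0 0 0 0 0" --pt "0 0 0 0 0 0"

```text
time_s: 17.65
ee_pos: [0.5255, -0.1572, 0.1314]
orientation: [-0.003, -0.029, 1.0, -0.001]
force: [0.2, -0.8, -0.8]
width: 0.283
```

```bash
python3 go.py p d .14
```

```text
pos [ 0.5255 -0.1572  0.1314] w 0.283 F [ 0.2 -0.8 -0.8] t 17.65
shift cm [ 0.19 -0.24  0.86] turn [ 0.022 -0.041  0.001] j7 [ 0.19  0.5   0.01  1.9  -0.    0.75  1.84]
```

Request:
move_arm --pt "0.1 -0.1 0 0 -0.03 0" --pt "0.1 -0.1 -1 0 0 0" --pt "0 0 -2 0 0 0" --pt "0 0 -2 0 0 0" --pt "0 0 -1.5 0 0 0" --pt "0 0 -0.7 0 0 0" --pt "0 0 0 0 0 0" --pt "0 0 0 0 0 0"

```text
time_s: 18.45
ee_pos: [0.529, -0.1534, 0.0553]
orientation: [0.0, -0.034, 0.999, -0.001]
force: [-0.1, 0.3, -1.0]
width: 0.284
```

```bash
python3 go.py p d .0445
```

```text
pos [ 0.529  -0.1534  0.0553] w 0.284 F [-0.1  0.3 -1. ] t 18.45
shift cm [-0.16 -0.62 -1.08] turn [ 0.009  0.005 -0.065] j7 [ 0.19  0.61  0.    1.96 -0.    0.57  1.84]
```

Request:
move_arm --pt "-0.06 -0.25 0 0 0 -0.025" --pt "-0.05 -0.25 -0.2 0 0 -0.025" --pt "0 0 -0.4 0 0 0" --pt "0 0 -0.3 0 0 0" --pt "0 0 0 0 0 0" --pt "0 0 0 0 0 0"

```text
time_s: 19.05
ee_pos: [0.5292, -0.1594, 0.0477]
orientation: [0.002, -0.03, 1.0, -0.001]
force: [-0.8, 0.6, -1.3]
width: 0.284
```

```bash
python3 go.py p d .0445
```

```text
pos [ 0.5292 -0.1594  0.0477] w 0.284 F [-0.8  0.6 -1.3] t 19.05
shift cm [-0.18 -0.02 -0.32] turn [ 0.016  0.033 -0.008] j7 [ 0.2   0.63  0.01  1.97 -0.    0.54  1.84]
```

Request:
move_arm --pt "-0.05 0 -0.2 0 0.02 0" --pt "0 0 -0.12 0 0 0" --pt "0 0 0 0 0 0" --pt "0 0 0 0 0 0"

```text
time_s: 19.45
ee_pos: [0.5288, -0.1593, 0.0445]
orientation: [0.001, -0.03, 1.0, -0.001]
force: [-0.4, 0.4, -0.2]
width: 0.285
```

Request:
move_arm --pt "0 0 0 0 0 0" --pt "0 0 0 0 0 0" --pt "0 0 0 0 0 0" --pt "0 0 0 0 0 0" --pt "0 0 0 0 0 0" --gripper -0.1

```text
time_s: 19.95
ee_pos: [0.5293, -0.1593, 0.0448]
orientation: [0.001, -0.03, 1.0, -0.001]
force: [-0.7, 0.0, 0.0]
width: 0.549
```

Request:
move_arm --pt "0 0 0.5 0 0 0" --pt "0 0 1.5 0 0 0" --pt "0 0 3 0 0 0" --pt "0 0 3 0 0 0" --pt "0 0 1.5 0 0 0" --pt "0 0 0.6 0 0 0" --pt "0 0 0 0 0 0"

```text
time_s: 20.65
ee_pos: [0.5283, -0.1591, 0.1506]
orientation: [0.001, -0.03, 1.0, -0.001]
force: [-0.2, 0.7, -1.0]
width: 0.549
```

```bash
python3 - <<'E'
from go import *
rel(*tgt('s','c',.13))
w=snap('wrist','pics/w7.png');g=(0,255,0);m=(255,0,255)
overlay(w,(0,0,640,480),1,'pics/o9.png',[(rackpts(*P),lines(),g),(rackpts(*P),axes(),m)])
E
```

```text
pos [ 0.5283 -0.1591  0.1506] w 0.549 F [-0.2  0.7 -1. ] t 20.65
shift cm [-2.72 39.31 -2.06] turn [0.015 0.014 0.248] j7 [ 0.2   0.48  0.01  1.87 -0.01  0.79  1.84]
```

View pics/o9.png

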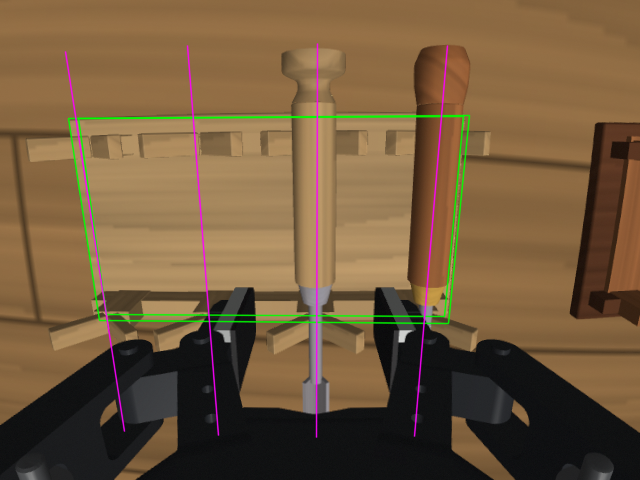

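Request:
move_arm --pt "-0.1 1 -0.1 0 0 0.022" --pt "-0.15 2.5 -0.1 0 0 0.022" --pt "-0.15 4 -0.1 0 0 0.022" --pt "-0.15 4 -0.1 0 0 0.022" --pt "-0.15 4 -0.1 0 0 0.022" --pt "-0.15 4 -0.1 0 0 0.022" --pt "-0.15 4 -0.1 0 0 0.022" --pt "-0.15 4 -0.1 0 0 0.022" --pt "-0.15 4 -0.1 0 0 0.022" --pt "-0.15 3.2 -0.1 0 0 0.022" --pt "-0.1 2 -0.1 0 0 0.02" --pt "-0.1 1 0 0 0 0.01"

```text
time_s: 21.9
ee_pos: [0.4972, 0.2372, 0.1252]
orientation: [-0.01, -0.049, 0.999, -0.002]
force: [0.0, -0.2, 0.1]
width: 0.548
```

Request:
move_arm --pt "0 0 0 0 0 0" --pt "0 0 0 0 0 0" --pt "0 0 0 0 0 0"

```text
time_s: 22.2
ee_pos: [0.4955, 0.2366, 0.1234]
orientation: [-0.012, -0.049, 0.999, -0.003]
force: [0.3, 0.4, -0.7]
width: 0.549
```

```bash
python3 go.py s c .12
```

```text
pos [0.4955 0.2366 0.1234] w 0.549 F [ 0.3  0.4 -0.7] t 22.2
shift cm [ 0.56 -0.26 -0.34] turn [ 0.051 -0.167 -0.033] j7 [-0.53  0.52 -0.    1.88 -0.01  0.76  1.15]
```

Request:
move_arm --pt "0.25 -0.1 0 0.02 -0.07 -0.01" --pt "0.2 -0.1 0 0.02 -0.06 -0.01" --pt "0 0 -0.5 0 0 0" --pt "0 0 -1 0 0 0" --pt "0 0 -1 0 0 0" --pt "0 0 -0.5 0 0 0" --pt "0 0 0 0 0 0" --pt "0 0 0 0 0 0"

```text
time_s: 23.0
ee_pos: [0.5011, 0.2298, 0.0903]
orientation: [-0.002, -0.045, 0.999, -0.001]
force: [-0.4, -0.3, 0.6]
width: 0.555
```

```bash
python3 - <<'E'
from go import *
rel(*tgt('s','c',.043))
w=snap('wrist','pics/w8.png');g=(0,255,0);m=(255,0,255)
overlay(w,(0,0,640,480),1,'pics/o10.png',[(rackpts(*D),lines(),g),(rackpts(*D),axes(),m)])
E
```

```text
pos [0.5011 0.2298 0.0903] w 0.555 F [-0.4 -0.3  0.6] t 23.0
shift cm [ 0.01  0.42 -4.73] turn [ 0.021 -0.029  0.036] j7 [-0.52  0.56  0.    1.93 -0.    0.65  1.14]
```

View pics/o10.png

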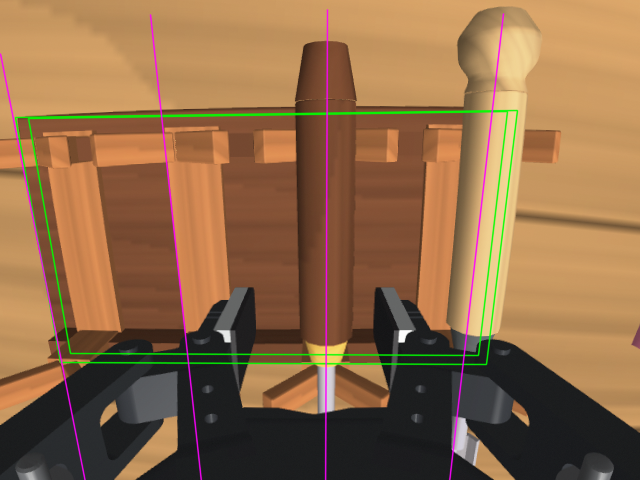

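Dark-handled gouge_c with tapered end is centred at column 326; fingers straddle it with clearance. Correct y and descend.

Request:
move_arm --pt "0 0.2 -0.4 0.01 -0.02 0.015" --pt "0 0.15 -1 0.01 0 0.015" --pt "0 0 -1.2 0 0 0" --pt "0 0 -0.8 0 0 0" --pt "0 0 -0.4 0 0 0" --pt "0 0 0 0 0 0" --pt "0 0 0 0 0 0"

```text
time_s: 23.75
ee_pos: [0.5009, 0.234, 0.0487]
orientation: [-0.001, -0.047, 0.999, 0.0]
force: [-0.2, -0.4, -0.4]
width: 0.55
```

```bash
python3 go.py s c .043
```

```text
pos [0.5009 0.234  0.0487] w 0.55 F [-0.2 -0.4 -0.4] t 23.75
shift cm [ 0.02  0.01 -0.57] turn [-0.002 -0.008 -0.001] j7 [-0.52  0.63 -0.    1.96  0.    0.56  1.14]
```

Request:
move_arm --pt "0 0 -0.3 0 0 0" --pt "0 0 -0.2 0 0 0" --pt "0 0 0 0 0 0" --pt "0 0 0 0 0 0"

```text
time_s: 24.15
ee_pos: [0.5015, 0.2341, 0.0441]
orientation: [0.0, -0.047, 0.999, 0.0]
force: [-0.7, -0.7, 0.7]
width: 0.546
```

Request:
move_arm --pt "0 0 0 0 0 0" --pt "0 0 0 0 0 0" --pt "0 0 0 0 0 0" --pt "0 0 0 0 0 0" --pt "0 0 0 0 0 0" --pt "0 0 0 0 0 0" --pt "0 0 0 0 0 0" --gripper 1

```text
time_s: 24.85
ee_pos: [0.5016, 0.2353, 0.0447]
orientation: [0.001, -0.048, 0.999, 0.001]
force: [-0.6, 0.1, -0.2]
width: 0.282
```

Request:
move_arm --pt "0 0 0.5 0 0 0" --pt "0 0 1.5 0 0 0" --pt "0 0 2.5 0 0 0" --pt "0 0 2.5 0 0 0" --pt "0 0 1.5 0 0 0" --pt "0 0 0.6 0 0 0" --pt "0 0 0 0 0 0"

```text
time_s: 25.55
ee_pos: [0.5002, 0.2331, 0.1393]
orientation: [-0.001, -0.047, 0.999, -0.0]
force: [0.1, 0.4, -1.4]
width: 0.284
```

```bash
python3 go.py p c .14
```

```text
pos [0.5002 0.2331 0.1393] w 0.284 F [ 0.1  0.4 -1.4] t 25.55
shift cm [  3.14 -46.45   0.07] turn [ 0.002 -0.013 -0.252] j7 [-0.52  0.5   0.    1.88 -0.    0.77  1.15]
```

Request:
move_arm --pt "0.2 -1 0.08 0 0 -0.02" --pt "0.3 -2.5 0.08 0 -0.01 -0.02" --pt "0.35 -4 0.08 0 -0.01 -0.02" --pt "0.35 -4 0.08 0 -0.01 -0.02" --pt "0.35 -4 0.08 0 -0.01 -0.02" --pt "0.35 -4 0.08 0 -0.01 -0.02" --pt "0.35 -4 0.08 0 -0.01 -0.02" --pt "0.35 -4 0.08 0 -0.01 -0.02" --pt "0.35 -4 0.08 0 -0.01 -0.02" --pt "0.35 -4 0.08 0 -0.01 -0.02" --pt "0.3 -3 0 0 -0.01 -0.02" --pt "0.2 -2 0 0 0 -0.02"

```text
time_s: 26.75
ee_pos: [0.5282, -0.1935, 0.1365]
orientation: [-0.003, -0.03, 1.0, -0.001]
force: [-0.0, 0.2, -1.2]
width: 0.286
```

Request:
move_arm --pt "0.1 -1.5 0 0 0 0" --pt "0.05 -1 0 0 0 0" --pt "0 -0.4 0 0 0 0" --pt "0 0 0 0 0 0" --pt "0 0 0 0 0 0"

```text
time_s: 27.25
ee_pos: [0.5253, -0.2289, 0.1326]
orientation: [-0.006, -0.026, 1.0, -0.001]
force: [0.2, -0.0, -1.0]
width: 0.286
```

```bash
python3 go.py p c .14
```

```text
pos [ 0.5253 -0.2289  0.1326] w 0.286 F [ 0.2 -0.  -1. ] t 27.25
shift cm [ 0.62 -0.25  0.74] turn [ 0.021 -0.091  0.04 ] j7 [ 0.31  0.54  0.02  1.83 -0.    0.79  1.95]
```

Request:
move_arm --pt "0.25 -0.1 0 0 -0.04 0.01" --pt "0.2 -0.1 0 0 -0.03 0.01" --pt "0 0 -1 0 0 0" --pt "0 0 -2 0 0 0" --pt "0 0 -2 0 0 0" --pt "0 0 -1.5 0 0 0" --pt "0 0 -0.7 0 0 0" --pt "0 0 0 0 0 0" --pt "0 0 0 0 0 0"

```text
time_s: 28.15
ee_pos: [0.5316, -0.226, 0.0564]
orientation: [-0.0, -0.031, 1.0, -0.001]
force: [-0.5, -0.0, -0.6]
width: 0.284
```

```bash
python3 go.py p c .0447
```

```text
pos [ 0.5316 -0.226   0.0564] w 0.284 F [-0.5 -0.  -0.6] t 28.15
shift cm [-0.   -0.54 -1.17] turn [ 0.009 -0.002 -0.034] j7 [ 0.32  0.64  0.    1.89 -0.    0.61  1.96]
```

Request:
move_arm --pt "0 -0.25 0 0 0 -0.015" --pt "0 -0.22 -0.2 0 0 -0.015" --pt "0 0 -0.4 0 0 0" --pt "0 0 -0.3 0 0 0" --pt "0 0 -0.1 0 0 0" --pt "0 0 0 0 0 0" --pt "0 0 0 0 0 0"

```text
time_s: 28.85
ee_pos: [0.5329, -0.2318, 0.0478]
orientation: [0.002, -0.029, 1.0, -0.001]
force: [-0.9, 0.8, -1.3]
width: 0.286
```

```bash
python3 go.py p c .0447
```

```text
pos [ 0.5329 -0.2318  0.0478] w 0.286 F [-0.9  0.8 -1.3] t 28.85
shift cm [-0.13  0.04 -0.31] turn [0.019 0.025 0.002] j7 [ 0.33  0.65  0.    1.89 -0.    0.59  1.96]
```

Request:
move_arm --pt "-0.05 0 -0.2 0 0.02 0" --pt "0 0 -0.12 0 0 0" --pt "0 0 0 0 0 0" --pt "0 0 0 0 0 0"

```text
time_s: 29.25
ee_pos: [0.5327, -0.2314, 0.045]
orientation: [0.001, -0.029, 1.0, -0.001]
force: [-0.0, 0.5, 0.3]
width: 0.281
```

Request:
move_arm --pt "0 0 0 0 0 0" --pt "0 0 0 0 0 0" --pt "0 0 0 0 0 0" --pt "0 0 0 0 0 0" --pt "0 0 0 0 0 0" --gripper -0.1

```text
time_s: 29.75
ee_pos: [0.533, -0.2317, 0.045]
orientation: [0.001, -0.029, 1.0, -0.002]
force: [0.3, -0.9, -0.4]
width: 0.55
```

Request:
move_arm --pt "0 0 0.5 0 0 0" --pt "0 0 1.5 0 0 0" --pt "0 0 3 0 0 0" --pt "0 0 3 0 0 0" --pt "0 0 1.5 0 0 0" --pt "0 0 0.6 0 0 0" --pt "0 0 0 0 0 0"

```text
time_s: 30.45
ee_pos: [0.532, -0.2314, 0.1507]
orientation: [0.0, -0.029, 1.0, -0.001]
force: [0.9, 0.6, 0.3]
width: 0.553
```

```bash
python3 - <<'E'
from go import *
rel(*tgt('s','b',.13))
w=snap('wrist','pics/w9.png');g=(0,255,0);m=(255,0,255)
overlay(w,(0,0,640,480),1,'pics/o11.png',[(rackpts(*P),lines(),g),(rackpts(*P),axes(),m)])
E
```

```text
pos [ 0.532  -0.2314  0.1507] w 0.553 F [0.9 0.6 0.3] t 30.45
shift cm [-3.57 53.73 -2.07] turn [0.018 0.005 0.257] j7 [ 0.32  0.52  0.01  1.8  -0.01  0.82  1.96]
```

View pics/o11.png

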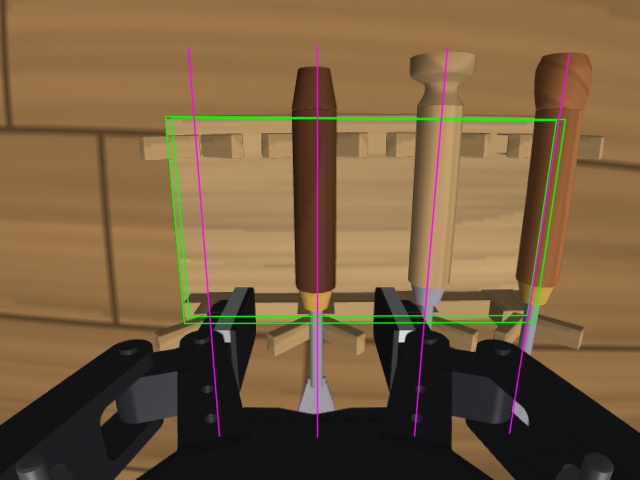

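Request:
move_arm --pt "-0.1 1 -0.1 0 -0.01 0.017" --pt "-0.15 2.5 -0.1 0 -0.01 0.017" --pt "-0.15 4 -0.1 0 -0.01 0.017" --pt "-0.15 4 -0.1 0 -0.01 0.017" --pt "-0.15 4 -0.1 0 -0.01 0.017" --pt "-0.15 4 -0.1 0 -0.01 0.017" --pt "-0.15 4 -0.1 0 -0.01 0.017" --pt "-0.15 4 -0.1 0 -0.01 0.017" --pt "-0.15 4 -0.1 0 -0.01 0.017" --pt "-0.15 4 -0.1 0 -0.01 0.017" --pt "-0.15 4 0 0 -0.01 0.017" --pt "-0.15 4 0 0 -0.01 0.017"

```text
time_s: 31.7
ee_pos: [0.4999, 0.2198, 0.1267]
orientation: [-0.002, -0.041, 0.999, -0.002]
force: [1.6, 0.0, -0.1]
width: 0.551
```

```bash
python3 go.py s b .13
```

```text
pos [0.4999 0.2198 0.1267] w 0.551 F [ 1.6  0.  -0.1] t 31.7
shift cm [-0.36  8.61  0.33] turn [ 0.033 -0.022  0.089] j7 [-0.51  0.51  0.01  1.91 -0.    0.73  1.15]
```

Request:
move_arm --pt "0.05 3 0.1 0 -0.01 0.015" --pt "0.05 2 0.1 0 -0.01 0.015" --pt "0.05 1 0.1 0 -0.01 0.015" --pt "0 0.4 0 0 0 0" --pt "0 0 0 0 0 0" --pt "0 0 0 0 0 0"

```text
time_s: 32.3
ee_pos: [0.4939, 0.2928, 0.1239]
orientation: [-0.004, -0.05, 0.999, -0.003]
force: [-0.5, 0.3, -0.8]
width: 0.548
```

```bash
python3 go.py s b .13
```

```text
pos [0.4939 0.2928 0.1239] w 0.548 F [-0.5  0.3 -0.8] t 32.3
shift cm [0.25 1.31 0.61] turn [ 0.049 -0.057 -0.038] j7 [-0.62  0.55  0.01  1.83 -0.    0.77  1.06]
```

Request:
move_arm --pt "0.12 0.6 0 0.02 -0.03 -0.01" --pt "0.1 0.5 0 0.02 -0.02 -0.01" --pt "0 0 -0.5 0 0 0" --pt "0 0 -1 0 0 0" --pt "0 0 -1 0 0 0" --pt "0 0 -0.5 0 0 0" --pt "0 0 0 0 0 0" --pt "0 0 0 0 0 0"

```text
time_s: 33.1
ee_pos: [0.4969, 0.3002, 0.0905]
orientation: [-0.001, -0.045, 0.999, -0.002]
force: [-0.3, 0.4, 0.2]
width: 0.547
```

```bash
python3 - <<'E'
from go import *
rel(*tgt('s','b',.0445))
w=snap('wrist','pics/w10.png');g=(0,255,0);m=(255,0,255)
overlay(w,(0,0,640,480),1,'pics/o12.png',[(rackpts(*D),lines(),g),(rackpts(*D),axes(),m)])
E
```

```text
pos [0.4969 0.3002 0.0905] w 0.547 F [-0.3  0.4  0.2] t 33.1
shift cm [-0.06  0.57 -4.6 ] turn [ 0.022 -0.01   0.024] j7 [-0.63  0.6   0.01  1.85 -0.    0.7   1.04]
```

View pics/o12.png

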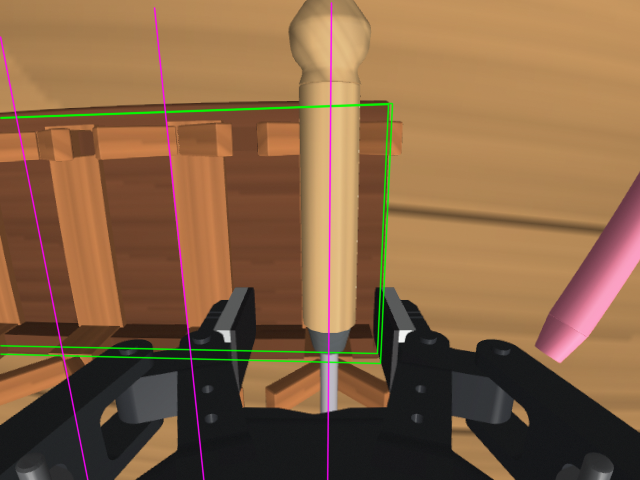

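Ball-ended gouge_b, axis at column ~329, matches the model. Correct y and go down.

Request:
move_arm --pt "0 0.25 -0.4 0.01 0 0.01" --pt "0 0.22 -1 0.01 0 0.01" --pt "0 0 -1.2 0 0 0" --pt "0 0 -0.8 0 0 0" --pt "0 0 -0.4 0 0 0" --pt "0 0 0 0 0 0" --pt "0 0 0 0 0 0"

```text
time_s: 33.85
ee_pos: [0.4968, 0.3055, 0.049]
orientation: [-0.001, -0.047, 0.999, 0.0]
force: [-0.0, -0.2, 0.6]
width: 0.548
```

```bash
python3 go.py s b .0445
```

```text
pos [0.4968 0.3055 0.049 ] w 0.548 F [-0.  -0.2  0.6] t 33.85
shift cm [-0.05  0.04 -0.45] turn [-0.    -0.01   0.001] j7 [-0.63  0.66  0.    1.88 -0.    0.61  1.04]
```

Request:
move_arm --pt "0 0.03 -0.3 0 0 0" --pt "0 0 -0.15 0 0 0" --pt "0 0 0 0 0 0" --pt "0 0 0 0 0 0"

```text
time_s: 34.25
ee_pos: [0.4974, 0.306, 0.0449]
orientation: [-0.0, -0.047, 0.999, 0.0]
force: [0.5, 0.9, -0.4]
width: 0.549
```

Request:
move_arm --pt "0 0 0 0 0 0" --pt "0 0 0 0 0 0" --pt "0 0 0 0 0 0" --pt "0 0 0 0 0 0" --pt "0 0 0 0 0 0" --pt "0 0 0 0 0 0" --pt "0 0 0 0 0 0" --gripper 1

```text
time_s: 34.95
ee_pos: [0.4975, 0.3072, 0.0456]
orientation: [0.0, -0.047, 0.999, 0.001]
force: [0.0, 0.0, -0.3]
width: 0.284
```

Request:
move_arm --pt "0 0 0.5 0 0 0" --pt "0 0 1.5 0 0 0" --pt "0 0 2.5 0 0 0" --pt "0 0 2.5 0 0 0" --pt "0 0 1.5 0 0 0" --pt "0 0 0.6 0 0 0" --pt "0 0 0 0 0 0"

```text
time_s: 35.65
ee_pos: [0.4962, 0.3047, 0.14]
orientation: [-0.001, -0.046, 0.999, -0.0]
force: [-0.0, 0.2, -0.7]
width: 0.281
```

```bash
python3 go.py p b .14
```

```text
pos [0.4962 0.3047 0.14  ] w 0.281 F [-0.   0.2 -0.7] t 35.65
shift cm [  3.95 -60.8    0.  ] turn [ 0.006 -0.015 -0.25 ] j7 [-0.64  0.53  0.01  1.8  -0.01  0.81  1.04]
```

Request:
move_arm --pt "0.2 -1 0.08 0 0 -0.016" --pt "0.3 -2.5 0.08 0 -0.01 -0.016" --pt "0.33 -4 0.08 0 -0.01 -0.016" --pt "0.33 -4 0.08 0 -0.01 -0.016" --pt "0.33 -4 0.08 0 -0.01 -0.016" --pt "0.33 -4 0.08 0 -0.01 -0.016" --pt "0.33 -4 0.08 0 -0.01 -0.016" --pt "0.33 -4 0.08 0 -0.01 -0.016" --pt "0.33 -4 0.08 0 -0.01 -0.016" --pt "0.33 -4 0.08 0 -0.01 -0.016" --pt "0.33 -4 0.08 0 -0.01 -0.016" --pt "0.33 -4 0.08 0 -0.01 -0.016"

```text
time_s: 36.85
ee_pos: [0.5244, -0.1496, 0.139]
orientation: [-0.002, -0.036, 0.999, -0.002]
force: [0.9, 0.2, -0.7]
width: 0.288
```

```bash
python3 go.py p b .14
```

```text
pos [ 0.5244 -0.1496  0.139 ] w 0.288 F [ 0.9  0.2 -0.7] t 36.85
shift cm [  1.14 -15.37   0.1 ] turn [ 0.03  -0.028 -0.093] j7 [ 0.18  0.49  0.01  1.9  -0.    0.76  1.84]
```

Request:
move_arm --pt "0.33 -4 0.08 0 -0.01 -0.02" --pt "0.33 -3.5 0.08 0 -0.01 -0.02" --pt "0.33 -2.5 0.08 0 -0.01 -0.02" --pt "0.25 -1.6 0 0 -0.01 -0.02" --pt "0.15 -1 0 0 0 0" --pt "0 -0.4 0 0 0 0" --pt "0 0 0 0 0 0" --pt "0 0 0 0 0 0"

```text
time_s: 37.65
ee_pos: [0.5306, -0.2926, 0.1351]
orientation: [-0.005, -0.025, 1.0, -0.001]
force: [0.0, 0.7, 0.0]
width: 0.283
```

```bash
python3 go.py p b .14
```

```text
pos [ 0.5306 -0.2926  0.1351] w 0.283 F [0.  0.7 0. ] t 37.65
shift cm [ 0.51 -1.07  0.49] turn [ 0.023 -0.068  0.062] j7 [ 0.41  0.57  0.02  1.74 -0.01  0.84  2.05]
```

Request:
move_arm --pt "0.25 -0.5 0 0 -0.03 0.02" --pt "0.2 -0.4 0 0 -0.03 0.02" --pt "0 -0.1 -1 0 0 0" --pt "0 0 -2 0 0 0" --pt "0 0 -2 0 0 0" --pt "0 0 -1.5 0 0 0" --pt "0 0 -0.7 0 0 0" --pt "0 0 0 0 0 0" --pt "0 0 0 0 0 0"

```text
time_s: 38.55
ee_pos: [0.537, -0.2992, 0.059]
orientation: [0.001, -0.031, 1.0, -0.001]
force: [-0.1, -1.3, -1.9]
width: 0.288
```

```bash
python3 go.py p b .0456
```

```text
pos [ 0.537  -0.2992  0.059 ] w 0.288 F [-0.1 -1.3 -1.9] t 38.55
shift cm [-0.12 -0.41 -1.34] turn [ 0.013  0.009 -0.027] j7 [ 0.43  0.68  0.01  1.79 -0.01  0.67  2.07]
```

Request:
move_arm --pt "-0.05 -0.2 0 0 0 -0.01" --pt "-0.05 -0.17 -0.3 0 0 -0.01" --pt "0 0 -0.5 0 0 0" --pt "0 0 -0.3 0 0 0" --pt "0 0 -0.1 0 0 0" --pt "0 0 0 0 0 0" --pt "0 0 0 0 0 0"

```text
time_s: 39.25
ee_pos: [0.5371, -0.304, 0.0482]
orientation: [0.002, -0.029, 1.0, -0.002]
force: [0.6, 1.1, -1.2]
width: 0.283
```

```bash
python3 go.py p b .0456
```

```text
pos [ 0.5371 -0.304   0.0482] w 0.283 F [ 0.6  1.1 -1.2] t 39.25
shift cm [-0.14  0.07 -0.26] turn [ 0.026  0.034 -0.003] j7 [ 0.43  0.69  0.01  1.79 -0.01  0.65  2.07]
```

Request:
move_arm --pt "-0.05 0.03 -0.18 0 0.02 0" --pt "0 0 -0.08 0 0 0" --pt "0 0 0 0 0 0" --pt "0 0 0 0 0 0"

```text
time_s: 39.65
ee_pos: [0.5368, -0.3034, 0.046]
orientation: [0.001, -0.029, 1.0, -0.002]
force: [-0.1, 0.9, 0.6]
width: 0.287
```

Request:
move_arm --pt "0 0 0 0 0 0" --pt "0 0 0 0 0 0" --pt "0 0 0 0 0 0" --pt "0 0 0 0 0 0" --pt "0 0 0 0 0 0" --gripper -0.1

```text
time_s: 40.15
ee_pos: [0.5372, -0.3038, 0.0462]
orientation: [0.001, -0.029, 1.0, -0.002]
force: [0.3, -0.9, 0.2]
width: 0.554
```

Request:
move_arm --pt "0 0 0.5 0 0 0" --pt "0 0 1.5 0 0 0" --pt "0 0 3 0 0 0" --pt "0 0 4 0 0 0" --pt "0 0 4 0 0 0" --pt "0 0.5 4 0 0 0" --pt "0.7 2 4 0 0 0" --pt "0.7 3 2 0 0 0" --pt "0.7 2 1 0 0 0" --pt "0.7 1 0 0 0 0" --pt "0 0 0 0 0 0" --pt "0 0 0 0 0 0"

```text
time_s: 41.35
ee_pos: [0.5622, -0.2167, 0.2987]
orientation: [0.002, -0.028, 1.0, -0.002]
force: [0.2, -1.3, -1.0]
width: 0.551
```

```bash
python3 - <<'E'
from go import *
print(arm.get_state()['ee_pos'],arm.get_state()['time_s'])
g=(0,255,0);m=(255,0,255);T=rackpts(*P)
w=snap('wrist','pics/w11.png')
overlay(w,(0,0,640,480),1,'pics/o13.png',[(T,lines(),g),(T,axes(),m)])
s=snap('scene','pics/s11.png')
overlay(s,(110,200,400,450),2.6,'pics/o14.png',[(T,axes(),m)])
E
```

```text
[ 0.56217079 -0.21666985  0.29868074] 41.35
```

View pics/o13.png

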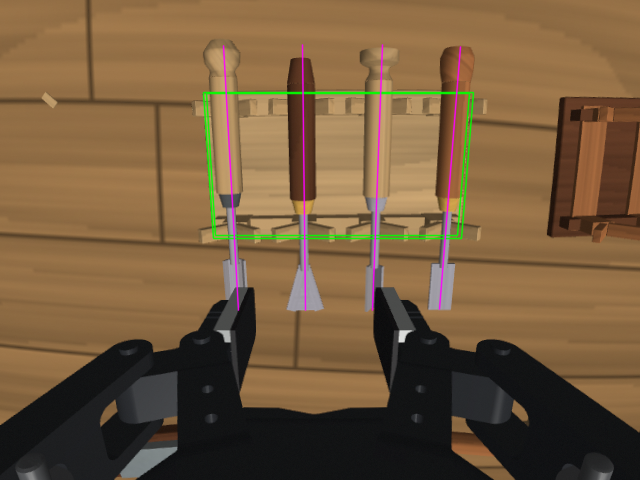

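View pics/o14.png

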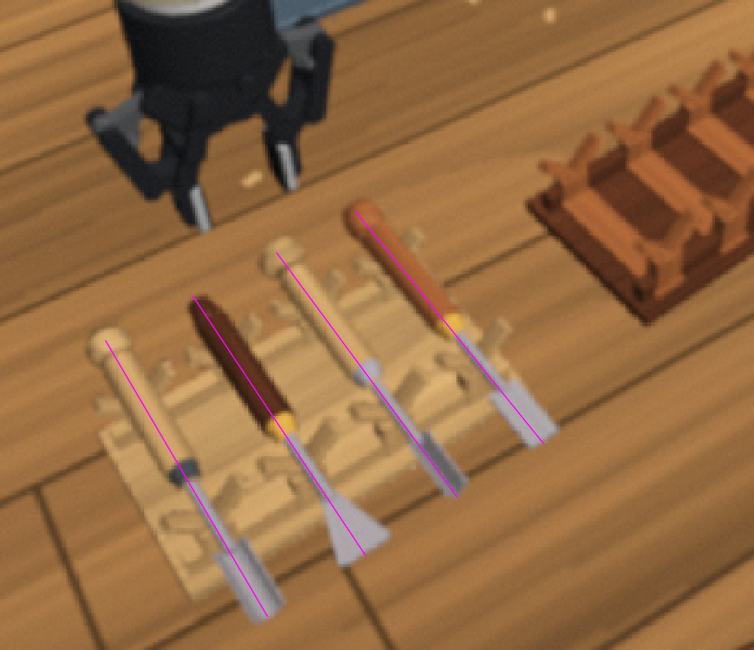

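```bash
python3 -c "
from h import *
print(job.finish_job())"
```

```text
the job is handed in; nothing more can be done
None
```

The four tools are now in the pale rack in reverse order, handles towards the robot, and I handed the job in at about 41 s of the 96 s allowed. It reports no verdict, so what follows is from my own checks.

- **Order:** the dark rack held b, c, d, a from left to right. The pale rack now holds a, d, c, b from left to right.
- **Seating:** in the last wrist and scene pictures, all four tools lie in their notches. Compared with the rack model drawn over the pictures, they are within about 2–3 mm sideways and a few mm lengthwise.
- **Handling:** no tool was dropped. The blue and pink look-alikes were left alone. The arm ended about 30 cm above the table, touching nothing.
- **Disagreements:** my first pale-rack angle estimates differed between cameras (0.04 to 0.07 rad). I settled on 0.058 rad from the wrist views and the first tool as it lay in place. I also shifted both rack models by 1 mm after the first tool. Gouge_a therefore went in by the earlier estimate, but it still looked seated. All of this is well inside the tolerances.

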